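Clear the ink pad and bring the stamp over it

TASK

A headset has been left standing astride the open ink pad: lift it off, drape its headband over the bar of the little rail so that it hangs with one ear cup on either side, and let go of it. Then pick up the rubber stamp, carry it over the clutter, clear above the tape dispenser, and finish still holding it upright and still, about 1 cm above the middle of the ink pad with its long side along the pad's long side, without ever touching the pad. Leave the pad's lid open and the other things on the desk where they are.

Things in the scene. Friction and masses are not known exactly. Their poses are not given: they have to be found in the camera images.
- headset: Compact rigid headset, 0.16 kg, 140 mm tall, 174 mm wide (y), standing arch up on its two ear cups. Origin on the desk between the cups, z up. Cups 50 mm (x) by 56 mm tall, 125 mm free between them. On top a straight padded headband block, 24 mm wide (x), 64 mm long (y), z 116 to 140 mm: grip it across its width, fingertips above its underside.
- headset_grip (a point): Centre of the headset's padded headband block, 128 mm above the cups' bottoms and 12 mm above its underside. Two pads 6 mm thick under the block's ends leave a notch in the middle of the underside, 28 mm wide (y), in which the bar lies when the headset hangs. Axes as headset.
- rail: Fixed rail: horizontal round steel bar on two posts; origin on the desk under the middle; the bar runs along its y.
- rail_mid (a point): Middle of the bar, on its axis: bar along this y, diameter 12 mm, 170 mm long, axis 135 mm above the desk. When the headset hangs on it, the headset's x is parallel to the bar (either way round), the headband centre is about 18 mm above this point and the cups hang about 25 mm above the desk.
- ink_pad: Fixed ink pad in a flat tin, 62 mm (x) by 95 mm (y), 9 mm high without its lid; the lid is hinged on the +x long side and stands open. Origin under its centre.
- ink_pad_top (a point): Centre of the ink pad's upper surface, 9 mm above the desk; long side along y.
- ink_pad_lid (a joint): Lid of the ink pad, 0 closed, 1.92 fully open; starts open, leaning back from the +x side, its edge about 68 mm above the desk.
- stamp: Rubber stamp, 67 mm tall, 0.06 kg: wooden block 22 mm (x) by 45 mm (y) by 19 mm high with a turned handle of about 27 mm diameter above it (z 19 to 67 mm). Origin at the centre of its printing face (underside). Take it by the handle from above.
- stamp_center (a point): Centre of the stamp, 33.5 mm above its underside; long side along y.
- tape_dispenser: Black tape dispenser, 143 x 42 mm, 71 mm tall, loose, standing between the stamp and the ink pad; origin under its centre, long side along y. A bystander.
- clip_tin: Round tin with a green lid, 65 mm diameter, 26 mm tall, loose, beside the stamp. A bystander.
- stapler: Red stapler, 140 mm long, 54 mm tall, loose. A bystander.
- hole_punch: Hole punch, 112 x 120 mm, 68 mm tall, loose. A bystander.
- pen_cup: Pen cup, 78 mm diameter, 152 mm tall with pens, loose. A bystander.
- eraser: Eraser, 55 x 23 x 12 mm, loose. A bystander.
Not all that is in view belongs to the job. Of the things like the stamp, leave any that is blue, orange or pink; of the rest the larger one is meant.

How it is judged:
On the way, in this order (a step that is already met when the one before it is completed fails the run):
1. the headset hangs over the bar of the rail, released and at rest (x of headset_grip in the frame of rail_mid between -0.022 and 0.022 m and y of headset_grip in the frame of rail_mid between -0.05 and 0.05 m and z of headset_grip in the frame of rail_mid between 0.01 and 0.03 m and angle between headset_grip's own z axis and vertical below 0.25 rad and angle between the x axis of headset_grip and the y axis of rail_mid, either way round below 0.35 rad and contact force between headset and rail above 0.5 N and contact force between headset and the fingers below 0.05 N and linear speed of headset below 0.03 m/s), for 0.3 s.
2. the stamp is held up clear above the tape dispenser's height (its underside more than 75 mm above the desk) (height (world z) of stamp_center above 0.1085 m and contact force between stamp and the fingers above 1 N), for 0.1 s.
At the end, for the whole second after the job is handed in: The gripper holds the stamp upright (7 deg) and still, 3 to 20 mm above the pad, not touching it, centred within 12 mm, long sides parallel within 11 deg, lid open. The headset hangs free and still over the bar: within 22 mm across it, 50 mm along it, square within 20 deg, tilted under 14 deg (all of step 1 and horizontal distance between stamp_center and ink_pad_top below 0.012 m and z of stamp_center in the frame of ink_pad_top between 0.0365 and 0.0535 m and angle between the y axis of stamp_center and the y axis of ink_pad_top, either way round below 0.2 rad and angle between stamp_center's own z axis and vertical below 0.12 rad and contact force between stamp and ink_pad below 0.02 N and contact force between stamp and the fingers above 1 N and linear speed of stamp below 0.02 m/s and value of joint ink_pad_lid above 1.5 rad); the arm keeps its last pose, push and grip.
It fails at once if the stamp touches the ink pad or its lid (contact force between stamp and ink_pad above 0.2 N).
It fails at once if a bystander is pushed more than 15 mm (distance of any of tape_dispenser, clip_tin, stapler, hole_punch, pen_cup, eraser from where it was at the start of the episode above 0.015 m).
It also fails if it takes over 64 s, if anything falls off the work surface, if the arm or the gripper's body presses on something with over 40 N, if the wrist force passes 120 N, or if a joint passes its speed limit or range.

ROBOT

A 6-joint arm with a two-finger parallel gripper is mounted at the origin on a cart in front of the work surface, level with it; the furniture and walls round the work are solid. World frame = base frame: x ahead of the robot, y to its left, z up, the work surface at z = 0. Lengths are in m, angles in rad, forces in N, time in s.
With the tool pointing down it reaches from about 0.25 to 0.725 m from the base axis. Payload 4 kg.
Tool frame: the origin (TCP) lies on the centre line of the jaws, within the pads' length; the fingertips stand 22 mm ahead of it and the grasp point (between the pads) lies 3 mm ahead of it; z points along the fingers, y is the line along which they close (so a half turn about z gives the same grasp; the last joint's range is limited). The gripper opens to 85 mm and grips with 20 to 120 N. Pads are 22 mm wide; open, the fingers measure 114 mm over their backs; the gripper's body (76 mm by 85 mm) begins 54 mm behind the grasp point. The pads swing forward as they close: fully open they stand 13 mm farther back than shut.
Start: joints at [0, 0.241, 0.005, 1.335, 0, 1.571], TCP at [0.5, -0, 0.253] pointing down, gripper open.
Joint ranges: [-2.72, 2.72], [-1.05, 1.87], [-1.09, 1.28], [-1.99, 2.15], [-1.42, 1.44], [-3.14, 3.14]. Speed limits (rad/s): [2.79, 2.79, 3.14, 3.14, 3.14, 3.14].

INTERFACE

Orientations are given as a unit quaternion [x, y, z, w].
In Python, from workcell import bot gives the robot as it stands.
- The arm moves only by the shell command python3 -m inch 'ROWS'. ROWS is JSON, one flat list of numbers, 7 for each row, row after row: the shift along the world's x, y, z in mm, then the turn, a rotation vector about the world's x, y, z in rad, then the opening in per cent of the stroke, from 0 (shut) to 100 (fully open). A call has 1 to 8 rows; each row is the pose to reach, as a shift and turn from the pose commanded when the call began; what a row does not reach only later rows make up. A row lasts 1/12 s, in which the tool goes at most 41.7 mm and 7.16 degrees, less where a joint would pass 70% of its speed; a pose out of reach is approached as far as the arm can. A call with a gripper value outside its range is refused whole. The fingers move at their own pace and stop on an object; the grip force is fixed at half the most. Time passes only in rows, so rows that repeat a pose let the fingers close. It gives the time, the measured TCP pose, the force, the opening and the grip force at its end, in the units of the state.
- bot.get_obs(): the state, without advancing time (a new reading comes with each control period).
- bot.camera(name): name is "scene" or "side" or "wrist"; returns the picture (480x640x3 uint8, blue, green, red); there is no depth.
- bot.camera_info(name): a dict with "intrinsics" (3x3 intrinsics, pixels), "camera_from_world" (4x4, takes a point from world to camera coordinates); the wrist camera has in their place "hand_eye" (4x4, takes a point from camera to tool coordinates, whose origin is the TCP and whose axes are the flange's). Camera axes: x right, y down, z forward; pixel columns grow to the right and rows downward; lengths in m; the calibration is good to about 2 mm. A picture is of the moment at which its call begins: read the wrist's pose just before it. camera_info takes no time and is no camera call.
- bot.job_done(): hands the job in; it is judged then, once.
Trained networks look in the newest picture that a camera, given by its name, has taken for a name from the list of things; names that differ only in an ending like _2 or _b are one class to them, and where a whole thing is asked for, a point or a joint stands for the part that bears it (a point fixed in the world has none). Each returns a list of dicts, best first, with "confidence" (0 to 1); they miss things now and then, are a little off and sometimes report something else, mostly with a low value. They report only what shows in the picture. A call takes as long as a camera call. They do not tell look-alikes from the thing itself.
- bot.silhouettes(camera, target): "mask" (480x640 bool, what is visible of it) and "uv" ([column, row] in pixels, amid what is visible of it).
- bot.spot_point(camera, target): "uv" ([column, row] in pixels: a listed point, or the origin of a listed thing).
The state is a dict: "clock": time; "joint_pos": joint angles; "joint_vel": joint speeds; "tau": joint torques, N m; "eef_pos": TCP position; "tool_rot": TCP orientation; "ft_force": force on the tool from outside, world axes, zero at the start; "ft_torque": the same for the moment, N m; "grip_width": finger opening in m; "grasp_force": force on a finger pad.
Only numpy, scipy, OpenCV 4.12 (cv2) and the standard library are available. Lean on these libraries where they do the work, as an engineer would, in place of code of your own. Each camera call takes 0.05 s, during which the arm holds its last target. There are 200 camera calls.

## Working session

There is one attempt and no reset: what is moved stays moved. The work goes in short steps, Python scripts to look and compute and a shell command to move; the robot and the scene stay as the last step left them, time stands still between calls to the robot, and variables do not carry over. Pictures are saved under pics/ and viewed, at most 15 in all, crops included, and the job is handed in when it is done.

```bash
ls; mkdir -p pics
cat > h.py <<'E'
from workcell import bot
import numpy as np, cv2
from scipy.spatial.transform import Rotation as R
def cam(name):
    i=bot.camera_info(name); K=np.array(i["intrinsics"])
    if "camera_from_world" in i: T=np.array(i["camera_from_world"])
    else:
        o=bot.get_obs(); W=np.eye(4); W[:3,:3]=R.from_quat(o["tool_rot"]).as_matrix(); W[:3,3]=o["eef_pos"]
        T=np.linalg.inv(W@np.array(i["hand_eye"]))
    return K,T
def ray(c,uv):
    K,T=c; d=T[:3,:3].T@np.linalg.solve(K,[uv[0],uv[1],1]); return -T[:3,:3].T@T[:3,3], d/np.linalg.norm(d)
def atz(c,uv,z):
    o,d=ray(c,uv); return o+d*(z-o[2])/d[2]
def tri(obs):
    A=np.zeros((3,3));b=np.zeros(3);P=[]
    for c,uv in obs:
        o,d=ray(c,uv);M=np.eye(3)-np.outer(d,d);A+=M;b+=M@o;P.append((o,M))
    x=np.linalg.solve(A,b); return x,[float(np.linalg.norm(M@(x-o))) for o,M in P]
def proj(c,p):
    K,T=c; q=K@(T[:3,:3]@np.array(p)+T[:3,3]); return q[:2]/q[2]
E
python3 - <<'E'
from h import *
np.set_printoptions(precision=3,suppress=True)
ims=[]
C={}
for n in ["scene","side","wrist"]:
    C[n]=cam(n); im=bot.camera(n); cv2.imwrite(f"pics/{n}0.png",im)
    print(n,ray(C[n],(320,240)))
D={}
for t in ["headset_grip","headset","rail_mid","ink_pad_top","stamp_center","tape_dispenser"]:
    for n in ["scene","side","wrist"]:
        r=bot.spot_point(n,t); D[t,n]=r
        print(t,n,[(np.round(q["uv"]).tolist(),round(q["confidence"],2)) for q in r[:4]])
    o=[(C[n],D[t,n][0]["uv"]) for n in ["scene","side"] if D[t,n]]
    if len(o)>1: print("   ",*tri(o))
print(bot.get_obs()["clock"], bot.get_obs()["tool_rot"])
E
```

```text
pics
scene (array([-0.358,  0.516,  1.131]), array([ 0.599, -0.406, -0.69 ]))
side (array([-0.062, -0.865,  0.855]), array([ 0.465,  0.662, -0.588]))
wrist (array([0.499, 0.076, 0.373]), array([-0.01 , -0.296, -0.955]))
headset_grip scene [([309.0, 258.0], 0.75)]
headset_grip side [([304.0, 236.0], 0.94), ([285.0, 192.0], 0.16)]
headset_grip wrist [([293.0, 264.0], 0.91)]
    [ 0.48  -0.016  0.13 ] [0.006031664451234139, 0.0060316644512339685]
headset scene []
headset side [([305.0, 276.0], 0.84)]
headset wrist [([299.0, 214.0], 0.9)]
rail_mid scene [([212.0, 290.0], 0.58), ([311.0, 291.0], 0.49), ([277.0, 337.0], 0.32)]
rail_mid side [([261.0, 188.0], 0.97)]
rail_mid wrist []
    [0.499 0.24  0.144] [0.0027448518999458387, 0.0027448518999456635]
ink_pad_top scene [([307.0, 286.0], 0.92), ([141.0, 304.0], 0.69), ([260.0, 246.0], 0.35), ([214.0, 292.0], 0.31)]
ink_pad_top side [([303.0, 276.0], 0.95)]
ink_pad_top wrist [([300.0, 212.0], 0.92), ([300.0, 212.0], 0.28)]
    [ 0.483 -0.018  0.006] [0.0034012185148874627, 0.003401218514887389]
stamp_center scene [([432.0, 209.0], 0.44), ([469.0, 224.0], 0.43), ([432.0, 227.0], 0.41)]
stamp_center side [([307.0, 307.0], 0.87), ([368.0, 351.0], 0.73), ([446.0, 385.0], 0.72), ([415.0, 429.0], 0.66)]
stamp_center wrist [([224.0, 365.0], 0.57), ([172.0, 28.0], 0.31)]
    [ 0.33  -0.301  0.227] [0.028990722462510863, 0.02899072246251093]
tape_dispenser scene []
tape_dispenser side [([360.0, 320.0], 0.91), ([369.0, 349.0], 0.68)]
tape_dispenser wrist [([336.0, 409.0], 0.65)]
1.05 [0.707 0.707 0.    0.   ]
```

View pics/scene0.png

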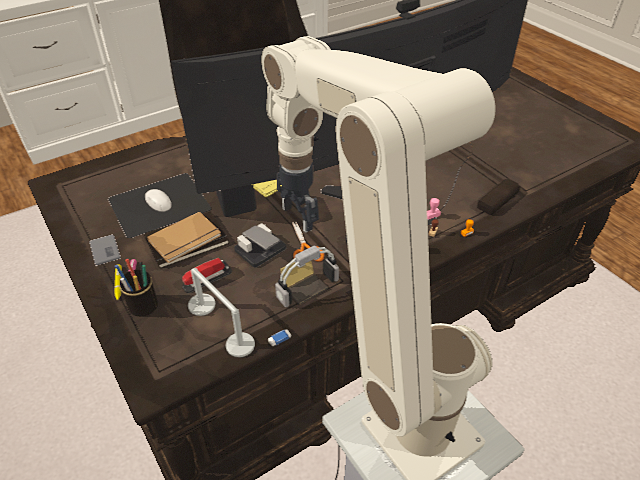

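View pics/side0.png

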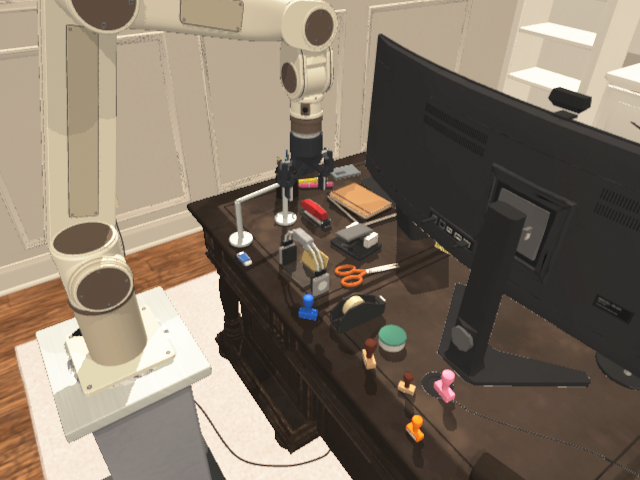

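View pics/wrist0.png

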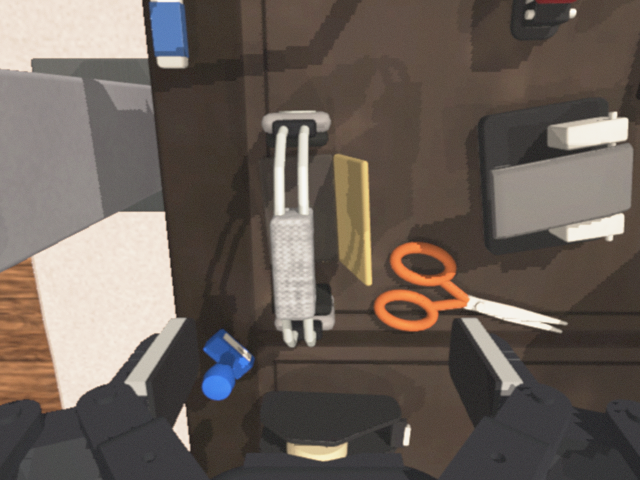

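The headset stands at about (308,260) in scene and (304,240) in side, with block ends near (294,212) and (295,318) in wrist. The rail bar runs (195,275)–(237,308) in scene and (237,203)–(281,185) in side. Stamp-like things in side are blue (308,307), large brown (369,353), small brown (406,383), pink (446,385) and orange (415,429). The large brown one by the green tin fits, because it is uncoloured and the larger of the two browns. I'll confirm that in a crop before reaching for it.

Run:
```python
from h import *
np.set_printoptions(precision=3,suppress=True)
S,D,W=[cam(n) for n in ["scene","side","wrist"]]
for k,v in dict(grip=[(S,(309,258)),(D,(304,236)),(W,(294,264))],grip2=[(D,(304,236)),(W,(294,264))],
  pad=[(S,(307,286)),(D,(303,276)),(W,(300,212))]).items(): print(k,*tri(v))
a=atz(W,(294,212),.14);b=atz(W,(295.5,318),.14);print("block",a,b,np.degrees(np.arctan2(*(a-b)[:2])))
for nm,s,d in [("far",(195,275),(281,185)),("near",(237,308),(237,203))]:
    print(nm,*tri([(S,s),(D,d)]))
for nm,c,ps in [("lid low edge?",W,[(335,155),(371,283)])]:
    for z in (.009,.068): print(nm,z,[atz(c,p,z) for p in ps])
ss=bot.silhouettes("scene","rail")+bot.silhouettes("side","rail")
for s in ss: 
    ys,xs=np.where(s["mask"]);print("rail",s["confidence"],xs.min(),xs.max(),ys.min(),ys.max())
a=[(c,None) for c in ()]
for nm,uv in dict(stampL=(369,353),stampS=(406,384),tape=(360,315),tin=(392,338),blue=(308,308)).items(): print(nm,atz(D,uv,.035))
im=cv2.imread("pics/side0.png"); c1=im[270:450,270:480]; 
cv2.imwrite("pics/crop1.png",cv2.resize(c1,None,fx=3,fy=3,interpolation=cv2.INTER_CUBIC))
```

```text
grip [ 0.481 -0.016  0.129] [0.006577562221680443, 0.00629838134338365, 0.0010434404714468148]
grip2 [ 0.484 -0.014  0.133] [0.0022363718110664297, 0.002236371811066375]
pad [ 0.482 -0.015  0.006] [0.005230431852355937, 0.0036684912876583783, 0.004493567770522387]
block [0.483 0.02  0.14 ] [ 0.482 -0.045  0.14 ] 0.3127700346284175
far [0.576 0.25  0.128] [0.0011735403003334277, 0.0011735403003336644]
near [0.416 0.216 0.138] [0.003765139249247479, 0.0037651392492475226]
lid low edge? 0.009 [array([0.509, 0.037, 0.009]), array([ 0.543, -0.078,  0.009])]
lid low edge? 0.068 [array([0.507, 0.044, 0.068]), array([ 0.535, -0.053,  0.068])]
rail 0.81 229 296 183 246
stampL [ 0.441 -0.345  0.035]
stampS [ 0.453 -0.451  0.035]
tape [ 0.497 -0.243  0.035]
tin [ 0.512 -0.34   0.035]
blue [ 0.407 -0.155  0.035]
```

View pics/crop1.png

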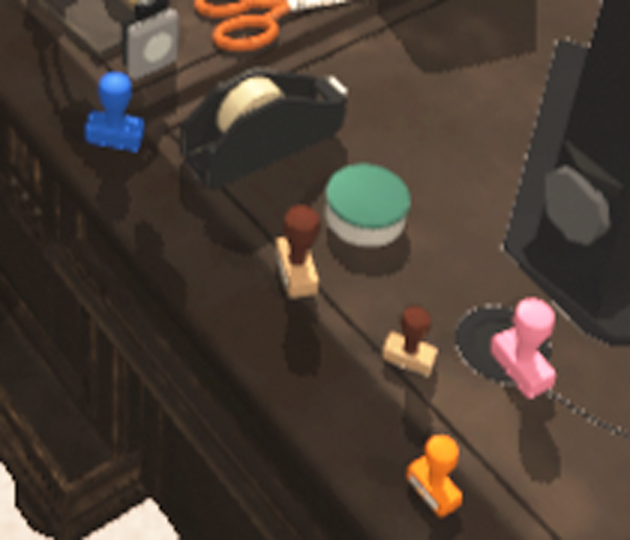

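The crop confirms it: the brown stamp at side (369,353) is clearly larger than the brown one at (406,383), and the other three are blue, pink and orange. First I'll take a closer wrist view of the rail.

```bash
python3 -m inch '[0,40,20,0,0,0,100, 0,80,40,0,0,0,100, 0,120,50,0,0,0,100, 0,160,50,0,0,0,100, 0,190,50,0,0,0,100, 0,190,50,0,0,0,100, 0,190,50,0,0,0,100]'
python3 - <<'E'
from h import *
np.set_printoptions(precision=3,suppress=True)
W=cam("wrist"); im=bot.camera("wrist"); cv2.imwrite("pics/wrist1.png",im)
for s in bot.silhouettes("wrist","rail")[:2]:
    ys,xs=np.where(s["mask"]);print("rail",s["confidence"],xs.min(),xs.max(),ys.min(),ys.max())
    print(cv2.minAreaRect(np.c_[xs,ys].astype(np.float32)))
r=bot.spot_point("wrist","rail_mid"); print(r[:2]); 
if r: print(atz(W,r[0]["uv"],.135)); print(tri([(W,r[0]["uv"]),(cam("side"),(261,188))]))
print(np.array2string(bot.get_obs()["eef_pos"]),repr(W[1].tolist()))
for p in [(.416,.216,.135),(.576,.25,.135)]: print(proj(W,p))
E
```

```text
clock: 1.73
eef_pos: [0.4997, 0.1918, 0.3029]
tool_rot: [0.706, 0.708, -0.0, 0.0]
ft_force: [0.3, 0.1, 0.8]
grip_width: 0.0854
grasp_force: 0.0
rail 0.75 188 464 89 190
((323.8517150878906, 139.37615966796875), (75.80158996582031, 279.8668212890625), 81.91547393798828)
[{'uv': [325.0, 157.2], 'confidence': 0.95}]
[0.5   0.236 0.135]
(array([0.5  , 0.237, 0.146]), [0.0005988907137257204, 0.0005988907137258299])
[0.5   0.189 0.303] [[0.9999878289694305, 0.004805843330504598, -0.0011161464454398267, -0.4993692452513847], [0.004920343852160632, -0.9547482587266837, 0.29737443177708245, 0.12772413417317033], [0.0003634960543508735, -0.2973763042480837, -0.954760284858126, 0.4841177496561227], [0.0, 0.0, 0.0, 1.0]]
[200.621 186.583]
[442.885 135.873]
```

View pics/wrist1.png

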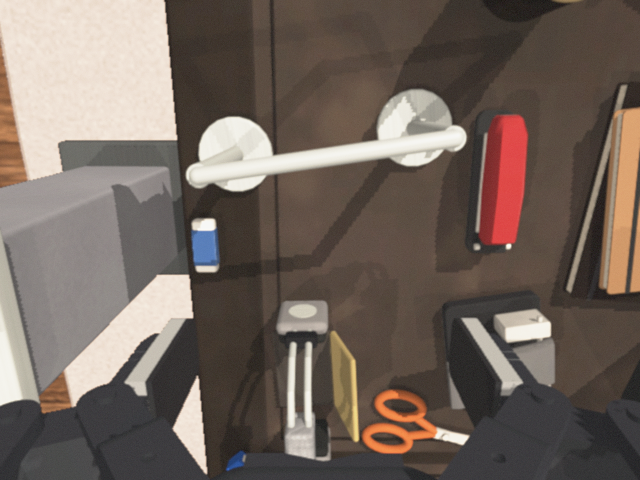

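Bar ends are at (195,174) and (455,138) in wrist, so the bar middle is about (0.499, 0.236), yawed about 8° from world x. Now to the headset.

```bash
python3 -m inch '[-4,-38,0,0,0,0,100, -8,-76,0,0,0,0,100, -12,-114,-10,0,0,0,100, -16,-152,-30,0,0,0,100, -18,-188,-50,0,0,0,100, -18,-203,-80,0,0,0,100, -18,-203,-100,0,0,0,100, -18,-203,-100,0,0,0,100]'
python3 - <<'E'
from h import *
np.set_printoptions(precision=4,suppress=True)
W=cam("wrist"); im=bot.camera("wrist"); cv2.imwrite("pics/wrist2.png",im)
print(bot.get_obs()["eef_pos"])
r=bot.spot_point("wrist","headset_grip"); print(r[:2])
if r: print(atz(W,r[0]["uv"],.128), tri([(W,r[0]["uv"]),(cam("side"),(304,236))]))
print("expected block ends",[proj(W,p) for p in [(.483,.02,.14),(.482,-.045,.14)]])
E
```

```text
clock: 2.55
eef_pos: [0.4784, -0.0157, 0.1993]
tool_rot: [0.709, 0.705, -0.003, -0.003]
ft_force: [-1.3, -0.0, -0.1]
grip_width: 0.0853
grasp_force: 0.0
[ 0.4798 -0.0149  0.2016]
[{'uv': [329.6, 268.9], 'confidence': 0.65}]
[ 0.4798 -0.0131  0.128 ] (array([ 0.4829, -0.0133,  0.1318]), [0.003462734086367669, 0.0034627340863677227])
expected block ends [array([337.1454, 206.2211]), array([334.3605, 341.6494])]
```

View pics/wrist2.png

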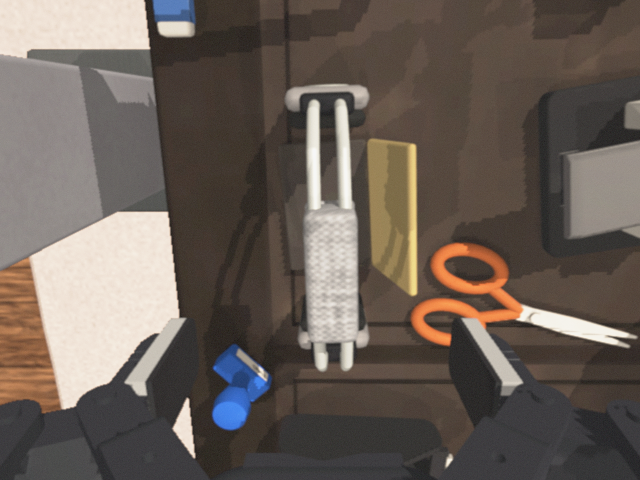

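The block is centred at (331,272) between the fingers, with yaw about 0. Descend, grip and lift.

```bash
python3 -m inch '[-1,0,-30,0,0,0,100, -1,0,-60,0,0,0,100, -1,0,-60,0,0,0,100, -1,0,-60,0,0,0,60, -1,0,-60,0,0,0,15, -1,0,-60,0,0,0,0, -1,0,-60,0,0,0,0, -1,0,-60,0,0,0,0]'; python3 -m inch '[0,0,0,0,0,0,0, 0,0,0,0,0,0,0, 0,0,0,0,0,0,0]'
```

```text
clock: 3.32
eef_pos: [0.482, -0.0129, 0.1448]
tool_rot: [0.707, 0.707, 0.001, 0.001]
ft_force: [-2.0, 0.7, 0.4]
grip_width: 0.0255
grasp_force: 0.6
clock: 3.57
eef_pos: [0.482, -0.0129, 0.145]
tool_rot: [0.707, 0.707, 0.001, 0.001]
ft_force: [-0.9, -0.4, 5.1]
grip_width: 0.023
grasp_force: 60.5
```

```bash
python3 -m inch '[0,0,15,0,0,0,0, 0,0,45,0,0,0,0, 0,0,80,0,0,0,0, 0,0,115,0,0,0,0, 0,0,150,0,0,0,0, 0,0,180,0,0,0,0, 0,0,185,0,0,0,0, 0,0,185,0,0,0,0]'
python3 - <<'E'
from h import *
np.set_printoptions(precision=4,suppress=True)
im=bot.camera("side")
C=cam("side");r=bot.spot_point("side","headset_grip"); print(r[:2],bot.get_obs()["eef_pos"],bot.get_obs()["ft_force"])
print(proj(C,(.481,-.0135,.313)))
W=cam("wrist");bot.camera("wrist");print(bot.spot_point("wrist","headset_grip"))
E
```

```text
clock: 4.23
eef_pos: [0.4822, -0.013, 0.3309]
tool_rot: [0.707, 0.707, 0.002, 0.002]
ft_force: [0.1, -0.1, -1.9]
grip_width: 0.0225
grasp_force: 59.6
[{'uv': [301.3, 170.9], 'confidence': 0.8}] [ 0.4805 -0.013   0.3272] [ 0.8123  0.2425 -3.0216]
[301.8547 173.3144]
[{'uv': [321.1, 335.3], 'confidence': 0.65}]
```

```bash
python3 -m inch '[2,20,0,0,0,0,0, 4,55,0,0,0,0.03,0, 7,90,0,0,0,0.06,0, 9,125,0,0,0,0.09,0, 12,160,0,0,0,0.12,0, 14,195,0,0,0,0.14,0, 16,225,0,0,0,0.14,0, 18,245,0,0,0,0.14,0]'; python3 -m inch '[0,4,0,0,0,0,0, 0,4,0,0,0,0,0, 0,4,0,0,0,0,0, 0,4,0,0,0,0,0]'
python3 - <<'E'
from h import *
np.set_printoptions(precision=4,suppress=True)
o=bot.get_obs();print(o["eef_pos"],R.from_quat(o["tool_rot"]).as_matrix()[:,1])
W=cam("wrist");im=bot.camera("wrist");cv2.imwrite("pics/wrist3.png",im)
bot.camera("side");C=cam("side");print(bot.spot_point("side","headset_grip")[:1],proj(C,o["eef_pos"]-[0,0,.015]))
print("bar ends expected",proj(W,(.412,.2245,.135)),proj(W,(.584,.2486,.135)))
E
```

```text
clock: 5.1
eef_pos: [0.498, 0.2347, 0.3258]
tool_rot: [0.655, 0.756, -0.002, -0.001]
ft_force: [-0.5, -0.0, -1.8]
grip_width: 0.0226
grasp_force: 59.6
clock: 5.43
eef_pos: [0.4987, 0.2348, 0.3276]
tool_rot: [0.656, 0.754, -0.001, -0.0]
ft_force: [-0.7, -0.4, -2.4]
grip_width: 0.0225
grasp_force: 59.6
[0.4987 0.2348 0.3276] [ 0.9904  0.1383 -0.0017]
[{'uv': [259.7, 132.5], 'confidence': 0.74}] [257.4671 134.3523]
bar ends expected [207.3723 211.0455] [441.3139 211.2625]
```

View pics/wrist3.png

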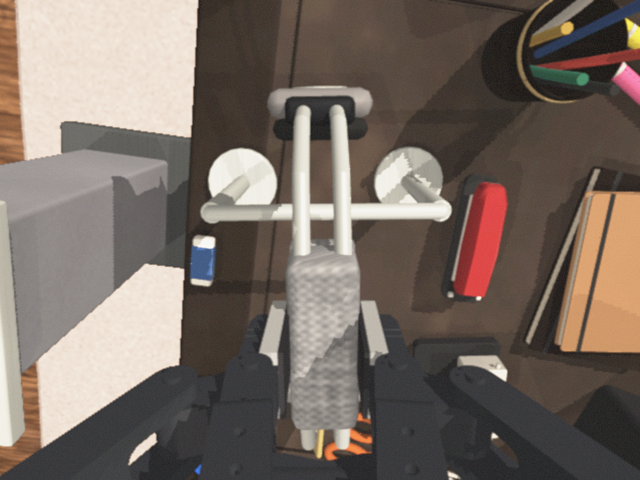

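The bar lies at row 211, ends (210,212) and (443,210), level in the image and as predicted. The headset is square to it. One quick check that the block's middle is over the bar.

Run:
```python
from h import *
np.set_printoptions(precision=4,suppress=True)
W=cam("wrist")
a=atz(W,(323,247),.325);b=atz(W,(325,428),.325);print(a,b,(a+b)/2,np.linalg.norm(a-b))
a=atz(W,(210,212),.135);b=atz(W,(443,210),.135);print((a+b)/2,np.linalg.norm(a-b),np.degrees(np.arctan2((b-a)[1],(b-a)[0])))
```

```text
[0.4932 0.2702 0.325 ] [0.503  0.2049 0.325 ] [0.4981 0.2376 0.325 ] 0.06613166706738038
[0.5002 0.2369 0.135 ] 0.17342794729474995 8.477849502568798
```

```bash
python3 -m inch '[1,0,-30,0,0,0,0, 1,0,-65,0,0,0,0, 1,0,-100,0,0,0,0, 1,0,-130,0,0,0,0, 1,0,-148,0,0,0,0, 1,0,-155,0,0,0,0, 1,0,-158,0,0,0,0, 1,0,-158,0,0,0,0]'; python3 -m inch '[0,0,-2,0,0,0,0, 0,0,-2,0,0,0,0, 0,0,-2,0,0,0,0]'
```

```text
clock: 6.25
eef_pos: [0.5004, 0.2357, 0.171]
tool_rot: [0.656, 0.755, 0.0, 0.0]
ft_force: [0.4, 0.2, -0.9]
grip_width: 0.0223
grasp_force: 59.6
clock: 6.5
eef_pos: [0.5013, 0.2364, 0.1699]
tool_rot: [0.656, 0.755, 0.002, 0.001]
ft_force: [0.6, -1.1, 1.8]
grip_width: 0.0228
grasp_force: 59.8
```

Contact is felt (the force turned upward). Release and rise.

```bash
python3 -m inch '[0,0,-1,0,0,0,10, 0,0,-1,0,0,0,40, 0,0,0,0,0,0,70, 0,0,0,0,0,0,80, 0,0,0,0,0,0,80]'; python3 -m inch '[0,0,10,0,0,0,90, 0,0,40,0,0,0,100, 0,0,80,0,0,0,100, 0,0,110,0,0,0,100, 0,-20,120,0,0,0,100, 0,-20,120,0,0,0,100]'
python3 - <<'E'
from h import *
np.set_printoptions(precision=4,suppress=True)
W=cam("wrist");im=bot.camera("wrist");cv2.imwrite("pics/wrist4.png",im)
bot.camera("side");C=cam("side");r=bot.spot_point("side","headset_grip");q=bot.spot_point("wrist","headset_grip");print(r[:1],q[:1])
if r and q: print(tri([(C,r[0]["uv"]),(W,q[0]["uv"])]),atz(W,q[0]["uv"],.153))
E
```

```text
clock: 6.92
eef_pos: [0.4999, 0.2361, 0.1683]
tool_rot: [0.656, 0.755, -0.0, -0.0]
ft_force: [-1.3, 0.2, 0.6]
grip_width: 0.0677
grasp_force: 0.0
clock: 7.42
eef_pos: [0.5016, 0.215, 0.2933]
tool_rot: [0.656, 0.754, 0.003, 0.002]
ft_force: [0.5, 0.3, -0.5]
grip_width: 0.0855
grasp_force: 0.0
[{'uv': [262.9, 184.3], 'confidence': 0.71}] [{'uv': [323.7, 201.3], 'confidence': 0.75}]
(array([0.5024, 0.235 , 0.1578]), [0.0037160356414242123, 0.00371603564142414]) [0.4992 0.2356 0.153 ]
```

View pics/wrist4.png

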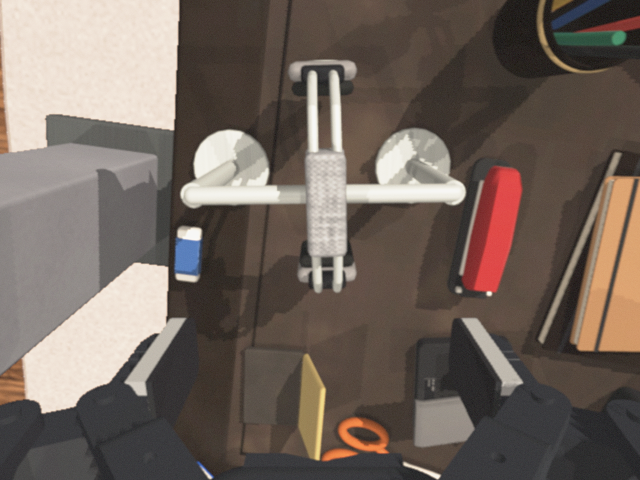

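The headset hangs on the bar at (324,200), free, square and level. On the way to the stamp I'll stop to look at the pad.

```bash
python3 -m inch '[-5,-35,0,0,0,-0.04,100, -10,-75,0,0,0,-0.08,100, -15,-115,0,0,0,-0.12,100, -20,-155,0,0,0,-0.14,100, -26,-195,0,0,0,-0.14,100, -32,-236,0,0,0,-0.14,100, -32,-236,0,0,0,-0.14,100, -32,-236,0,0,0,-0.14,100]'; python3 -m inch '[0,0,0,0,0,0,100, 0,0,0,0,0,0,100]'
python3 - <<'E'
from h import *
np.set_printoptions(precision=4,suppress=True)
W=cam("wrist");im=bot.camera("wrist");cv2.imwrite("pics/wrist5.png",im)
q=bot.spot_point("wrist","ink_pad_top");print(q[:1],q and atz(W,q[0]["uv"],.009))
np.save("W5.npy",W[1])
E
```

```text
clock: 8.28
eef_pos: [0.4672, -0.0216, 0.2871]
tool_rot: [0.709, 0.705, -0.001, -0.001]
ft_force: [-0.4, 0.5, -0.1]
grip_width: 0.0856
grasp_force: 0.0
clock: 8.45
eef_pos: [0.468, -0.0187, 0.2876]
tool_rot: [0.706, 0.708, -0.0, -0.001]
ft_force: [0.5, -0.0, -0.1]
grip_width: 0.0855
grasp_force: 0.0
[{'uv': [334.7, 183.6], 'confidence': 0.84}] [ 0.4772 -0.0109  0.009 ]
```

View pics/wrist5.png

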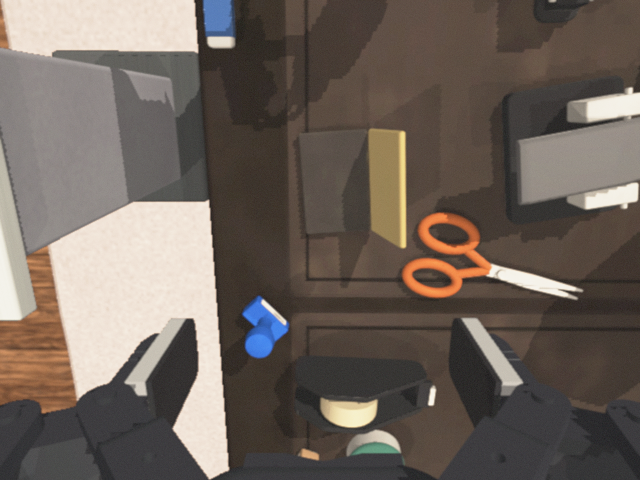

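The pad's corners are at about (299,134), (368,129), (371,232) and (307,235), with the lid strip (370–406, 130–247) to its right. The dispenser is at (360,390), the tin at (375,445), and the stamp is just appearing at (308,456).

```bash
python3 - <<'E'
from h import *
np.set_printoptions(precision=4,suppress=True)
K=cam("wrist")[0];W=(K,np.load("W5.npy"))
P=np.array([atz(W,p,.009) for p in [(299,134),(368,129),(371,232),(307,235)]]);print(P[:,:2],P.mean(0))
l=P[0]+P[1]-P[2]-P[3];print("yaw deg",np.degrees(np.arctan2(-l[0],l[1])),np.linalg.norm(l)/2,"left/right edge yaw",[np.degrees(np.arctan2(-(a-b)[0],(a-b)[1])) for a,b in [(P[0],P[3]),(P[1],P[2])]],"widths",np.linalg.norm(P[0]-P[1]),np.linalg.norm(P[2]-P[3]))
print(tri([(W,(334.7,183.6)),(cam("side"),(303,276))]))
print("short edge yaws",[np.degrees(np.arctan2((a-b)[1],(a-b)[0])) for a,b in [(P[1],P[0]),(P[2],P[3])]])
E
python3 -m inch '[-4,-40,0,0,0,0,100, -8,-80,0,0,0,0,100, -12,-120,0,0,0,0,100, -16,-160,0,0,0,0,100, -20,-200,0,0,0,0,100, -25,-240,0,0,0,0,100, -30,-280,0,0,0,0,100, -30,-310,-20,0,0,0,100]'; python3 -m inch '[0,0,0,0,0,0,100, 0,0,0,0,0,0,100, 0,0,0,0,0,0,100]'
python3 - <<'E'
from h import *
np.set_printoptions(precision=4,suppress=True)
print(bot.get_obs()["eef_pos"])
W=cam("wrist");im=bot.camera("wrist");cv2.imwrite("pics/wrist6.png",im);np.save("W6.npy",W[1])
for q in bot.spot_point("wrist","stamp_center"): print(q["uv"],q["confidence"],tri([(W,q["uv"]),(cam("side"),(369,353))]))
E
```

```text
[[ 0.4447  0.0338]
 [ 0.5064  0.0383]
 [ 0.5125 -0.0575]
 [ 0.451  -0.0607]] [ 0.4787 -0.0115  0.009 ]
yaw deg 3.751971356877231 0.09539341228724703 left/right edge yaw [np.float64(3.8712652732913515), np.float64(3.634285092011647)] widths 0.06194498386740851 0.06155396020790425
(array([ 0.4799, -0.0137,  0.0007]), [0.00289707558860593, 0.002897075588605969])
short edge yaws [np.float64(4.196502526053833), np.float64(2.9945520640951337)]
clock: 9.22
eef_pos: [0.4397, -0.333, 0.2718]
tool_rot: [0.707, 0.707, 0.0, 0.004]
ft_force: [0.6, -0.9, 0.6]
grip_width: 0.0854
grasp_force: 0.0
clock: 9.47
eef_pos: [0.4386, -0.3288, 0.2679]
tool_rot: [0.707, 0.708, 0.0, -0.001]
ft_force: [-0.5, 0.3, 0.2]
grip_width: 0.0854
grasp_force: 0.0
[ 0.4386 -0.3288  0.2679]
[288.9, 397.6] 0.85 (array([ 0.396 , -0.4221,  0.1462]), [0.02269524619898844, 0.02269524619898832])
[408.1, 373.8] 0.69 (array([ 0.4453, -0.404 ,  0.1259]), [0.05346131066432259, 0.05346131066432255])
[329.7, 212.9] 0.62 (array([ 0.444 , -0.3403,  0.0281]), [0.0014406136668639324, 0.0014406136668640866])
[345.5, 322.9] 0.57 (array([ 0.4304, -0.3919,  0.098 ]), [0.02698888875451523, 0.026988888754515283])
[420.2, 191.8] 0.56 (array([ 0.5037, -0.3172, -0.0199]), [0.027942574714518262, 0.02794257471451826])
```

View pics/wrist6.png

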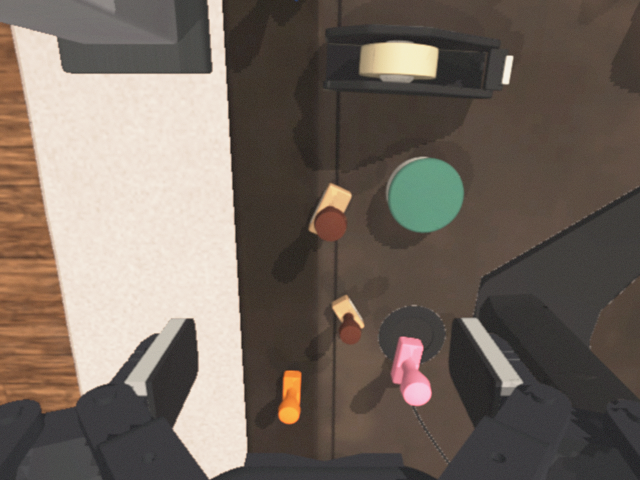

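The large brown stamp is at (330,212): handle top (330,223), block top corner (329,184), left corner (309,231). The tin is at (425,195), the small brown stamp at (348,320), and pink and orange are further down. Compute the grasp.

Run:
```python
from h import *
np.set_printoptions(precision=4,suppress=True)
W=cam("wrist")
print(bot.get_obs()["joint_pos"],bot.get_obs()["eef_pos"])
print("handle top",atz(W,(330,223),.067),"tin",atz(W,(426,195),.026), "tape near edge",[atz(W,p,z)for p,z in [((330,88),.03),((492,96),.03)]],"small",atz(W,(349,331),.04))
a,b,c=[atz(W,p,.019) for p in [(329,184),(351,193),(309,231)]]
print("block ctr",(b+c)/2,"long az",np.degrees(np.arctan2(*(a-c)[:2][::-1])),np.linalg.norm(a-c),"short az",np.degrees(np.arctan2(*(b-a)[:2][::-1])),np.linalg.norm(a-b))
im=bot.camera("side");C=cam("side")
print("top tri",tri([(W,(330,223)),(C,(371,342))]))
```

```text
[-0.6427  0.3312  0.1689  1.4078  0.0003  0.9254] [ 0.4389 -0.3285  0.269 ]
handle top [ 0.4432 -0.3383  0.067 ] tin [ 0.5255 -0.3243  0.026 ] tape near edge [array([ 0.443 , -0.2387,  0.03  ]), array([ 0.5707, -0.2442,  0.03  ])] small [ 0.4617 -0.4465  0.04  ]
block ctr [ 0.4437 -0.3414  0.019 ] long az 67.47636610991837 0.0456813242205546 short az -22.139848368693638 0.020661762089332972
top tri (array([ 0.445 , -0.3406,  0.0629]), [0.0020643946640809692, 0.002064394664080911])
```

```bash
python3 -m inch '[5,-10,-20,0,0,0.12,80, 5,-10,-40,0,0,0.24,70, 5,-10,-60,0,0,0.36,60, 5,-10,-80,0,0,0.48,60, 5,-10,-100,0,0,0.60,60, 5,-10,-120,0,0,0.72,60, 5,-10,-130,0,0,0.84,60, 5,-10,-130,0,0,0.96,60]'; python3 -m inch '[0,0,0,0,0,0.12,60, 0,0,0,0,0,0.217,60, 0,0,0,0,0,0.217,60, 0,0,0,0,0,0.217,60, 0,0,0,0,0,0.217,60]'
python3 - <<'E'
from h import *
np.set_printoptions(precision=4,suppress=True)
o=bot.get_obs();m=R.from_quat(o["tool_rot"]).as_matrix();print(o["eef_pos"],np.degrees(np.arctan2(m[1,1],m[0,1])),o["joint_pos"])
W=cam("wrist");im=bot.camera("wrist");cv2.imwrite("pics/wrist7.png",im)
print("expect handle top",proj(W,(.4435,-.340,.067)),"block",[proj(W,(.4435+np.cos(1.178)*s,-.340+np.sin(1.178)*s,.019)) for s in (-.0225,.0225)])
for q in bot.spot_point("wrist","stamp_center")[:2]: print(q["uv"],q["confidence"],atz(W,q["uv"],.0335))
E
```

```text
clock: 10.28
eef_pos: [0.4423, -0.3376, 0.1361]
tool_rot: [0.297, 0.955, 0.001, -0.002]
ft_force: [0.5, -0.4, -0.0]
grip_width: 0.0514
grasp_force: 0.0
clock: 10.7
eef_pos: [0.4436, -0.3395, 0.139]
tool_rot: [0.196, 0.981, -0.0, 0.001]
ft_force: [0.9, -0.2, -0.1]
grip_width: 0.0511
grasp_force: 0.0
[ 0.4436 -0.3395  0.139 ] 67.39028605746084 [-0.6533  0.4273 -0.036   1.1063 -0.     -0.2587]
expect handle top [322.077  274.9084] block [array([283.6724, 244.2021]), array([360.7309, 244.1082])]
[174.0, 337.6] 0.97 [ 0.459  -0.4409  0.0335]
[320.0, 250.5] 0.85 [ 0.4421 -0.3407  0.0335]
```

View pics/wrist7.png

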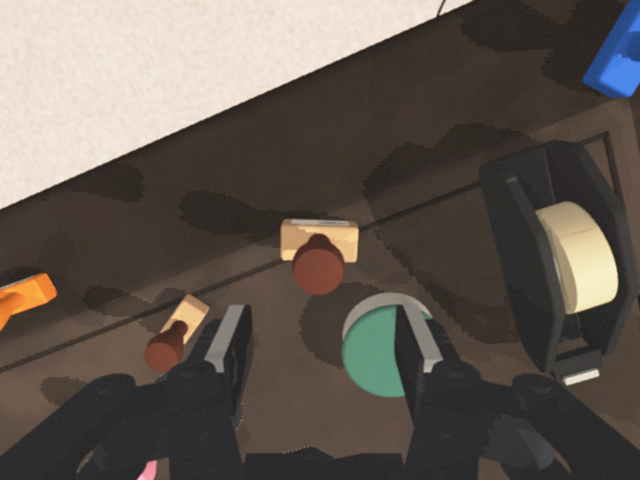

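The stamp sits centred between the fingers: block (281–358, 219–262), handle top (318,267). The closing axis lies along its long side. Descend and grip.

```bash
python3 -m inch '[-2,0,-30,0,0,0,60, -2,0,-60,0,0,0,60, -2,0,-80,0,0,0,60, -2,0,-86,0,0,0,60, -2,0,-86,0,0,0,60, -2,0,-86,0,0,0,30, -2,0,-86,0,0,0,10, -2,0,-86,0,0,0,0]'; python3 -m inch '[0,0,0,0,0,0,0, 0,0,0,0,0,0,0, 0,0,0,0,0,0,0]'
```

```text
clock: 11.47
eef_pos: [0.4422, -0.341, 0.0542]
tool_rot: [0.196, 0.981, -0.001, 0.002]
ft_force: [0.1, 0.2, 0.1]
grip_width: 0.0253
grasp_force: 58.9
clock: 11.72
eef_pos: [0.4422, -0.3409, 0.0541]
tool_rot: [0.196, 0.981, -0.001, 0.002]
ft_force: [-0.5, -1.1, 5.7]
grip_width: 0.0256
grasp_force: 59.1
```

```bash
python3 -m inch '[0,0,15,0,0,0,0, 0,0,45,0,0,0,0, 0,0,80,0,0,0,0, 0,0,110,0,0,0,0, 0,0,125,0,0,0,0, 0,0,125,0,0,0,0, 0,0,125,0,0,0,0, 0,0,125,0,0,0,0]'
python3 -m inch '[4,35,0,0,0,0.06,0, 8,75,0,0,0,0.12,0, 12,115,0,0,0,0.18,0, 16,155,0,0,0,0.24,0, 20,195,0,0,0,0.30,0, 25,235,0,0,0,0.36,0, 30,275,0,0,0,0.42,0, 35,310,0,0,0,0.46,0]'
python3 -m inch '[2,19,0,0,0,0,0, 2,19,0,0,0,0,0, 2,19,0,0,0,0,0, 2,19,0,0,0,0,0]'
python3 - <<'E'
from h import *
np.set_printoptions(precision=4,suppress=True)
o=bot.get_obs();m=R.from_quat(o["tool_rot"]).as_matrix();print(o["eef_pos"],np.degrees(np.arctan2(m[1,1],m[0,1])),o["joint_pos"])
W=cam("wrist");im=bot.camera("wrist");cv2.imwrite("pics/wrist8.png",im);np.save("W8.npy",W[1])
bot.camera("side")
for n in ["wrist","side"]:
  for q in bot.spot_point(n,"stamp_center")[:2]: print(n,q["uv"],q["confidence"])
print(proj(W,o["eef_pos"]-[0,0,.0195]),proj(cam("side"),o["eef_pos"]-[0,0,.0195]))
print("pad corners expected",[proj(W,p) for p in [(.4447,.0338,.009),(.5064,.0383,.009),(.5125,-.0575,.009),(.451,-.0607,.009)]])
E
```

```text
clock: 12.38
eef_pos: [0.4402, -0.3393, 0.1759]
tool_rot: [0.196, 0.981, 0.001, -0.001]
ft_force: [0.1, 0.7, -1.0]
grip_width: 0.0258
grasp_force: 59.0
clock: 13.05
eef_pos: [0.4742, -0.0276, 0.1752]
tool_rot: [-0.035, 0.999, 0.0, -0.002]
ft_force: [1.1, -0.5, -0.7]
grip_width: 0.0255
grasp_force: 59.2
clock: 13.38
eef_pos: [0.477, -0.0114, 0.1759]
tool_rot: [-0.033, 0.999, -0.0, -0.002]
ft_force: [-0.6, 0.7, 0.5]
grip_width: 0.0257
grasp_force: 59.2
[ 0.477  -0.0114  0.1759] 93.78805936942551 [-0.0235  0.2479 -0.1938  1.1321 -0.0006 -0.0897]
wrist [319.9, 325.0] 0.8
wrist [90.3, 106.2] 0.79
side [445.0, 383.0] 0.71
side [416.0, 428.9] 0.61
[321.8841 328.6304] [300.2685 228.7065]
pad corners expected [array([392.9175, 181.4018]), array([389.2866, 268.1302]), array([254.0863, 267.7717]), array([251.1208, 181.3768])]
```

View pics/wrist8.png

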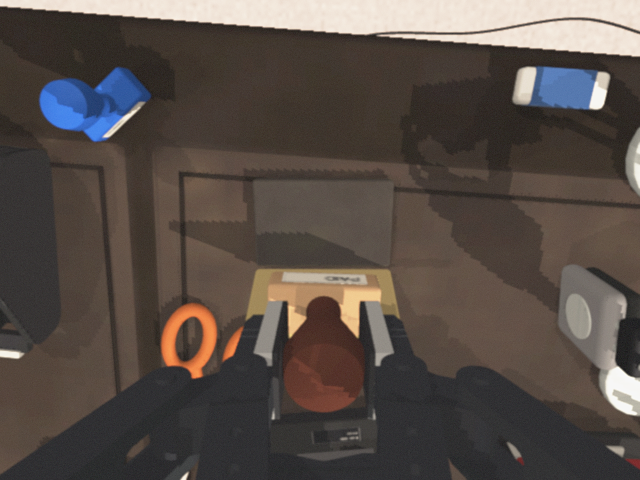

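The pad's corners at (254,180), (393,181), (393,266) and (257,267) match the prediction to a pixel or two. The stamp is held upright and square above the pad. Lower it.

```bash
python3 -m inch '[1,0,-30,0,0,0,0, 1,0,-60,0,0,0,0, 1,0,-80,0,0,0,0, 1,0,-95,0,0,0,0, 1,0,-102,0,0,0,0, 1,0,-102,0,0,0,0, 1,0,-102,0,0,0,0, 1,0,-102,0,0,0,0]'
python3 - <<'E'
from h import *
np.set_printoptions(precision=4,suppress=True)
o=bot.get_obs();print(o["eef_pos"],o["joint_vel"])
W=cam("wrist");a=bot.camera("wrist");C=cam("side");b=bot.camera("side")
q=bot.spot_point("wrist","stamp_center");print([x["uv"] for x in q[:2]],"side exp",proj(C,(.479,-.0115,.053)),[ (x["uv"],x["confidence"]) for x in bot.spot_point("side","stamp_center")[:6]])
r=bot.spot_point("side","headset_grip");print(r[:1])
print(proj(W,(.479,-.0115,.053)))
c=cv2.resize(b[140:300,200:400],None,fx=3,fy=3,interpolation=cv2.INTER_CUBIC);cv2.imwrite("pics/fin.png",c)
E
```

```text
clock: 14.25
eef_pos: [0.48, -0.0113, 0.0764]
tool_rot: [-0.033, 0.999, -0.0, 0.001]
ft_force: [0.3, 0.6, -0.7]
grip_width: 0.0255
grasp_force: 59.2
[ 0.48   -0.0113  0.0764] [ 0.004  -0.0075  0.0024 -0.0022  0.0012  0.0014]
[[323.7, 272.0], [322.1, 329.0]] side exp [301.1248 260.6709] [([444.5, 378.8], 0.93), ([416.0, 424.6], 0.81), ([310.6, 304.9], 0.62), ([303.8, 259.1], 0.59), ([407.6, 381.6], 0.57), ([244.8, 260.3], 0.3)]
[{'uv': [261.3, 186.9], 'confidence': 0.56}]
[321.6519 320.6149]
```

View pics/fin.png

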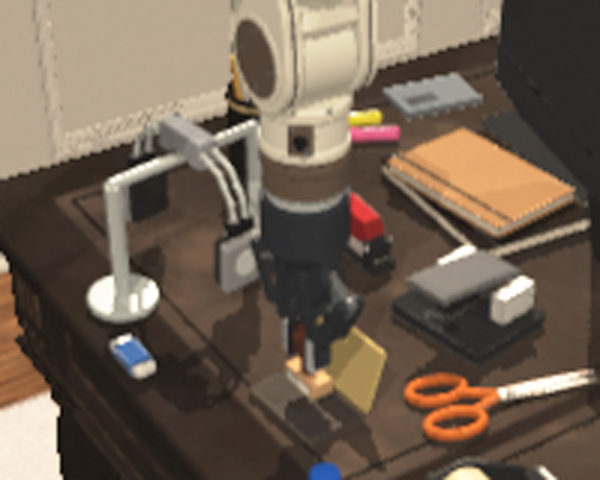

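The side view shows the headset hanging on the bar and the stamp just above the pad beside the open lid. Lower 2 mm more, settle and hand in.

```bash
python3 -m inch '[-1,0,-2,0,0,0,0, -1,0,-2,0,0,0,0, -1,0,-2,0,0,0,0, -1,0,-2,0,0,0,0, -1,0,-2,0,0,0,0, -1,0,-2,0,0,0,0, -1,0,-2,0,0,0,0]'; python3 -c "
from workcell import bot
print(bot.job_done())"
```

```text
clock: 15.08
eef_pos: [0.478, -0.011, 0.0733]
tool_rot: [-0.033, 0.999, -0.0, -0.0]
ft_force: [0.2, -0.4, -0.9]
grip_width: 0.0255
grasp_force: 59.2
the job is handed in; nothing more can be done
None
```

I handed the job in at 15.1 s: the headset hangs free over the bar, and the gripper holds the brown stamp about 1 cm above the middle of the ink pad, with no verdict returned.

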